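# Weigh the used batteries on the sprung hook and tip them into the recycling carton

## Robot

A 6-joint arm with a two-finger parallel gripper is mounted at the origin on the work surface. World frame = base frame: x ahead of the robot, y to its left, z up, the work surface at z = 0. Lengths are in m, angles in rad, forces in N, time in s.
With the tool pointing down it reaches from about 0.35 to 0.725 m from the base axis. Payload 6 kg.
Tool frame: the origin (TCP) lies at the very end of the fingers, on their centre line; the grasp point (between the pads) lies behind it (ctrl.grip_depth is the z of the grasp point in the tool frame, in m); z points along the fingers, y is the line along which they close (so a half turn about z gives the same grasp; the last joint's range is limited). The gripper opens to 85 mm and grips with 20 to 120 N. Pads are 22 mm wide; open, the fingers measure 114 mm over their backs; the gripper's body (76 mm by 85 mm) begins 54 mm behind the grasp point. The pads swing forward as they close: fully open they stand 13 mm farther back than shut.
Start: joints at [-0.838, 0.04, 0.085, 0, -1.615, -0.334], TCP at [0.233, -0.553, 0.231] pointing down, gripper open.
Joint ranges: [-2.56, 2.56], [-1.29, 2.01], [-1.08, 1.49], [-3.29, 1.98], [-2.81, -0.18], [-2.99, 2.99]. Speed limits (rad/s): [2.57, 2.57, 3.01, 3.14, 3.14, 3.14].

## Interface

Orientations are given as a rotation vector (axis times angle).
In Python, from rig import ctrl gives the robot as it stands.
- The arm moves only by the shell command python3 shift.py 'ROWS' [OPENING]. ROWS is rows parted by semicolons, their numbers by spaces, 1 to 20 of them, each of 6 numbers: dx, dy, dz in m, then a rotation vector rx, ry, rz in rad; each row shifts and turns the commanded pose from where the row before left it, along the tool's axes as they then stand; what a row does not reach is not made up. A row lasts 1/10 s, in which the tool goes at most 0.05 m and 0.15 rad, less where a joint would pass 70% of its speed; a pose out of reach is approached as far as the arm can. OPENING is the finger opening in m, set as the command begins (- or left out keeps the last). The fingers move at their own pace and stop on an object; the grip force is fixed at half the most. Time passes only in rows, so rows that do not move let the fingers close. It prints the time, the measured TCP pose, the force, the opening and the grip force at its end.
- ctrl.sense(): the state, without advancing time (a new reading comes with each control period).
- ctrl.get_image(name): name is "scene" or "top" or "wrist"; returns the picture (480x640x3 uint8, red, green, blue); there is no depth.
- ctrl.camera_model(name): a dict with "mtx" (3x3 intrinsics, pixels), "extrinsics" (4x4, takes a point from camera to world coordinates); the wrist camera has in their place "mount" (4x4, takes a point from camera to tool coordinates, whose origin is the TCP and whose axes are the flange's). Camera axes: x right, y down, z forward; pixel columns grow to the right and rows downward; lengths in m; the calibration is good to about 2 mm. A picture is of the moment at which its call begins: read the wrist's pose just before it. camera_model takes no time and is no camera call.
- ctrl.sign_off(): hands the job in; it is judged then, once.
The state is a dict: "t": time; "qpos": joint angles; "dq": joint speeds; "tau": joint torques, N m; "eef_pos": TCP position; "orientation": TCP orientation; "contact_force": force on the tool from outside, world axes, zero at the start; "torque": the same for the moment, N m; "gripper_width": finger opening in m; "gripper_force": force on a finger pad.
Only numpy, scipy, OpenCV 4.12 (cv2) and the standard library are available. Lean on these libraries where they do the work, as an engineer would, in place of code of your own. Each camera call takes 0.05 s, during which the arm holds its last target. There are 200 camera calls.

## Task

Gather all the used block batteries lying on the desk into the metal scoop on the cork mat, shared out evenly in front of and behind its handle, then hang the scoop by its wooden handle on the two-pronged sprung weighing hook, let go, and leave it hanging until it has stopped bobbing and has hung still and level for a good second. Take it off, tip it about 45 degrees nose-down low over the cardboard carton so that the batteries slide out, and set it back level on the middle of the cork mat, released, with every battery in the carton (put in by hand any that missed). Do not disturb the other things on the desk.

Things in the scene. Friction and masses are not known exactly. Their poses are not given: they have to be found in the camera images.
- battery1: used 9-volt-type block battery, dark steel case with a brass-coloured band and two studs at its +x end, 48 x 26 x 17 mm (x, y, z), about 46 g; origin at the centre of its underside (z = 0 to 17 mm in its frame); it starts lying flat on the desk. Two to four of the four are there.
- battery2: used 9-volt-type block battery, dark steel case with a brass-coloured band and two studs at its +x end, 48 x 26 x 17 mm (x, y, z), about 46 g; origin at the centre of its underside (z = 0 to 17 mm in its frame); it starts lying flat on the desk. Two to four of the four are there.
- battery3: used 9-volt-type block battery, dark steel case with a brass-coloured band and two studs at its +x end, 48 x 26 x 17 mm (x, y, z), about 46 g; origin at the centre of its underside (z = 0 to 17 mm in its frame); it starts lying flat on the desk. Two to four of the four are there.
- battery4: used 9-volt-type block battery, dark steel case with a brass-coloured band and two studs at its +x end, 48 x 26 x 17 mm (x, y, z), about 46 g; origin at the centre of its underside (z = 0 to 17 mm in its frame); it starts lying flat on the desk. Two to four of the four are there.
- scoop: open metal scoop, 0.2 kg; origin under its middle, below the handle. Nose toward -x. Flat slippery floor 4 mm thick, x -100 to +105 mm, inside y +-76 mm; at the nose a ramp rises 9 mm from x -100 to -135, open in front; side walls 35 mm high, rear wall (x +103) 30 mm high. Put batteries in from above at about x -66 and +66 mm, shared between both: else it hangs askew. Friction about 0.25.
- scoop_grip (a point): centre of the scoop's handle, 107 mm above the scoop's underside (axes as the scoop's): a wooden bar along y, 156 mm long, 26 mm wide in x, 24 mm high (95 to 119 mm above the underside), held at its ends by two flat uprights (y +-80 mm). Grip it across x at its middle.
- scoop_nose (a point): middle of the lip of the scoop's nose, at x = -135, z = 11 mm in the scoop's frame
- hook_seat (a point): where the handle's underside rests, midway between the fork's two prongs at the level of their tops. Prongs: 8 mm rods along the point's x, at y +-36 mm, from a crosspiece at x +75 to x -30 mm, where the tips turn up 16 mm. The handle goes on moving along +x: prongs pass under the handle, over the scoop's rear wall, nose to -x. Fingers on the handle's middle fit between the prongs.
- hook (a joint): dip of the sprung fork in m: 0 unloaded (prong tops 165 mm above the desk), grows downward to 0.05; spring about 130 N/m, so the loaded scoop dips it 18 to 35 mm and it bobs for a second or two. Its column (70 x 100 mm, 100 mm high) stands with its axis 175 mm behind (+x of) the hook seat.
- mat: cork mat, 290 x 180 mm, 3 mm thick, fixed; origin at the centre of its underside, its x along the 290 mm
- carton: open cardboard recycling carton, fixed, 210 x 210 mm, 70 mm high, walls 5 mm; origin at the centre of its underside
- stapler: bystander: black stapler, 150 x 38 x 50 mm; origin under its middle
- tape_roll: bystander: clear tape roll lying flat, 76 mm across, 19 mm high; origin under its middle
- eraser: bystander: white eraser, 55 x 23 x 13 mm; origin under its middle
- glue_stick: bystander: white glue stick standing up, 30 mm across, 90 mm high; origin under its middle
- mug: bystander: white mug, 80 mm across, 95 mm high; origin under its middle

How it is judged:
On the way, in this order (a step that is already met when the one before it is completed fails the run):
1. all the batteries lie in the scoop, which stands on its mat (x of battery1 in the frame of scoop between -0.135 and 0.105 m and y of battery1 in the frame of scoop between -0.08 and 0.08 m and z of battery1 in the frame of scoop between -0.01 and 0.07 m and x of battery2 in the frame of scoop between -0.135 and 0.105 m and y of battery2 in the frame of scoop between -0.08 and 0.08 m and z of battery2 in the frame of scoop between -0.01 and 0.07 m and x of battery3 in the frame of scoop between -0.135 and 0.105 m and y of battery3 in the frame of scoop between -0.08 and 0.08 m and z of battery3 in the frame of scoop between -0.01 and 0.07 m and x of battery4 in the frame of scoop between -0.135 and 0.105 m and y of battery4 in the frame of scoop between -0.08 and 0.08 m and z of battery4 in the frame of scoop between -0.01 and 0.07 m and height (world z) of scoop below 0.015 m and angle between scoop's own z axis and vertical below 0.12 rad), for 0.2 s.
2. the scoop with all the batteries hangs from the sprung hook, let go, level within 10 degrees and still, for 0.8 s (x of battery1 in the frame of scoop between -0.135 and 0.105 m and y of battery1 in the frame of scoop between -0.08 and 0.08 m and z of battery1 in the frame of scoop between -0.01 and 0.07 m and x of battery2 in the frame of scoop between -0.135 and 0.105 m and y of battery2 in the frame of scoop between -0.08 and 0.08 m and z of battery2 in the frame of scoop between -0.01 and 0.07 m and x of battery3 in the frame of scoop between -0.135 and 0.105 m and y of battery3 in the frame of scoop between -0.08 and 0.08 m and z of battery3 in the frame of scoop between -0.01 and 0.07 m and x of battery4 in the frame of scoop between -0.135 and 0.105 m and y of battery4 in the frame of scoop between -0.08 and 0.08 m and z of battery4 in the frame of scoop between -0.01 and 0.07 m and linear speed of scoop below 0.02 m/s and angular speed of scoop below 0.2 rad/s and value of joint hook above 0.01 m and velocity of joint hook between -0.01 and 0.01 m/s and distance between scoop_grip and hook_seat below 0.07 m and height (world z) of scoop above 0.02 m and contact force between scoop and anything else above 0.5 N and angle between scoop's own z axis and vertical below 0.175 rad and contact force between each of the arm, the fingers and scoop below 0.1 N), for 0.8 s.
3. the scoop is tipped at least 35 degrees, its nose down and over the carton, less than 180 mm above the desk (angle between scoop's own z axis and vertical above 0.61 rad and horizontal distance between scoop_nose and carton below 0.12 m and height (world z) of scoop_nose below 0.18 m and angle between the y axis of scoop and the z axis of carton, either way round above 1.2 rad), for 0.1 s.
At the end, for the whole second after the job is handed in: every battery present lies inside the carton; the scoop stands upright and level (within 6 degrees), at rest and let go, on the cork mat with its middle within 50 mm of the mat's middle; the hook is empty and back up (x of battery1 in the frame of carton between -0.105 and 0.105 m and y of battery1 in the frame of carton between -0.105 and 0.105 m and z of battery1 in the frame of carton between -0.01 and 0.07 m and x of battery2 in the frame of carton between -0.105 and 0.105 m and y of battery2 in the frame of carton between -0.105 and 0.105 m and z of battery2 in the frame of carton between -0.01 and 0.07 m and x of battery3 in the frame of carton between -0.105 and 0.105 m and y of battery3 in the frame of carton between -0.105 and 0.105 m and z of battery3 in the frame of carton between -0.01 and 0.07 m and x of battery4 in the frame of carton between -0.105 and 0.105 m and y of battery4 in the frame of carton between -0.105 and 0.105 m and z of battery4 in the frame of carton between -0.01 and 0.07 m and linear speed of scoop below 0.02 m/s and angular speed of scoop below 0.2 rad/s and horizontal distance between scoop and mat below 0.05 m and height (world z) of scoop below 0.01 m and angle between scoop's own z axis and vertical below 0.1 rad and value of joint hook below 0.004 m and contact force between the fingers and scoop below 0.1 N); the robot touches nothing.
It fails at once if a bystander (stapler, tape roll, eraser, glue stick or mug) is moved more than 30 mm or the glue stick or mug is tipped over (distance of any of stapler, tape_roll, eraser, glue_stick, mug from where it was at the start of the episode above 0.03 m or angle between any of glue_stick, mug's own z axis and vertical above 0.5 rad).
Of battery1, battery2, battery3, battery4 only 2 to 4 are there at a start; the rules pass over those that are not, and their reading is None.
At some moment in a run one of battery1, battery2, battery3, battery4 may be knocked a few centimetres aside while the robot is not near it.
It also fails if it takes over 210 s, if anything falls off the work surface, if the arm or the gripper's body presses on something with over 40 N, if the wrist force passes 120 N, or if a joint passes its speed limit or range.

## Working session

There is one attempt and no reset: what is moved stays moved. The work goes in short steps, Python scripts to look and compute and a shell command to move; the robot and the scene stay as the last step left them, time stands still between calls to the robot, and variables do not carry over. Pictures are saved under pics/ and viewed, at most 14 in all, crops included, and the job is handed in when it is done.

```bash
ls; mkdir -p pics; python3 - <<'E'
from rig import ctrl
import cv2,numpy as np
np.set_printoptions(precision=4,suppress=True)
s=ctrl.sense();print(s, ctrl.grip_depth)
for n in ("top","scene"):
    im=ctrl.get_image(n); cv2.imwrite(f"pics/{n}0.png",im[:,:,::-1]); m=ctrl.camera_model(n);print(n,m)
print(ctrl.camera_model("wrist"))
E
```

```text
pics
rig.py
shift.py
{'t': 0.0, 'qpos': array([-0.8383,  0.0408,  0.0838, -0.0005, -1.6155, -0.3337]), 'dq': array([-0.0004,  0.0019, -0.001 , -0.0001, -0.0006, -0.0012]), 'tau': array([ -0.0007, -36.8192,  34.7416,   6.9321,  -0.0054,  -0.    ]), 'eef_pos': array([ 0.2329, -0.5526,  0.2303]), 'orientation': array([ 0.6223, -3.0789, -0.0027]), 'contact_force': array([ 0.2497, -0.1907, -0.307 ]), 'torque': array([-0.0105, -0.0283, -0.0523]), 'gripper_force': 0.0, 'gripper_width': 0.085556407311123} -0.0187
top {'mtx': array([[512.1768,   0.    , 323.926 ],
       [  0.    , 512.1768, 235.1219],
       [  0.    ,   0.    ,   1.    ]]), 'extrinsics': array([[-0.1353, -0.9706,  0.1989,  0.3686],
       [-0.9908,  0.1333, -0.0234,  0.0034],
       [-0.0038, -0.2002, -0.9798,  1.1102],
       [ 0.    ,  0.    ,  0.    ,  1.    ]])}
scene {'mtx': array([[444.947 ,   0.    , 317.614 ],
       [  0.    , 444.947 , 236.4371],
       [  0.    ,   0.    ,   1.    ]]), 'extrinsics': array([[ 0.0373,  0.8221, -0.5681,  1.0822],
       [ 0.9992, -0.0231,  0.0321, -0.0533],
       [ 0.0133, -0.5689, -0.8223,  0.8365],
       [ 0.    ,  0.    ,  0.    ,  1.    ]])}
{'mtx': array([[365.2513,   0.    , 307.566 ],
       [  0.    , 365.2513, 234.3828],
       [  0.    ,   0.    ,   1.    ]]), 'mount': array([[-0.0002, -0.9592, -0.2829,  0.071 ],
       [ 1.    , -0.0003,  0.0005,  0.    ],
       [-0.0005, -0.2829,  0.9592, -0.1419],
       [ 0.    ,  0.    ,  0.    ,  1.    ]])}
```
View pics/top0.png

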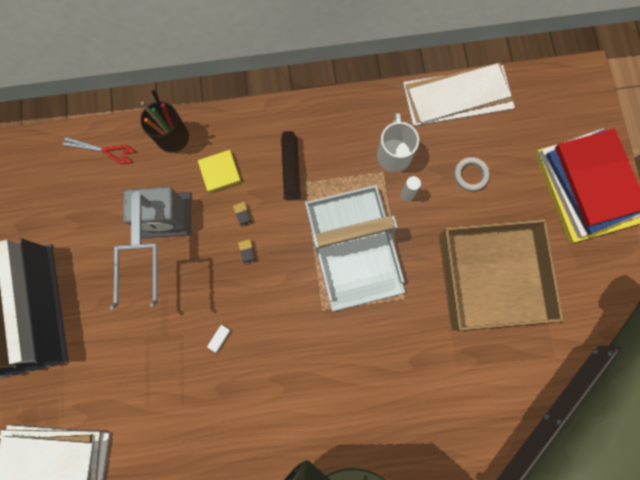

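View pics/scene0.png

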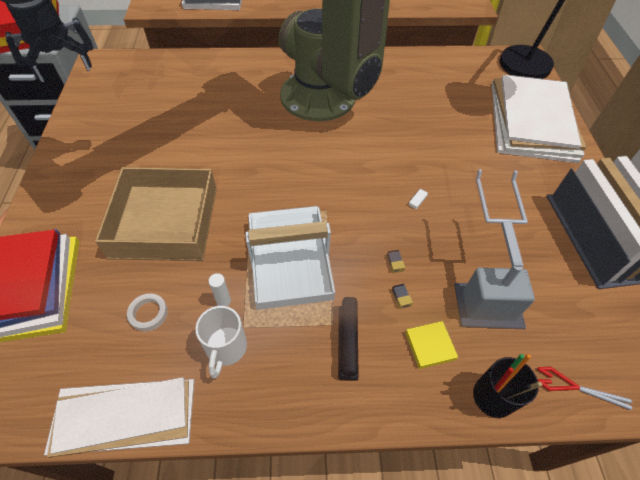

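Top view: two batteries, at (242,214) and (247,251). The scoop is on the mat around (357,245), the hook prongs are at (115..155, 245..305), the carton is around (502,275) and the eraser is at (218,339). I see no others in the scene view. Next I'll crop in closer.

```bash
cat > h.py <<'E'
from rig import ctrl
import cv2,numpy as np
from scipy.spatial.transform import Rotation as R
np.set_printoptions(precision=4,suppress=True)
def cam(n):
    m=ctrl.camera_model(n); K=m["mtx"]
    if n!="wrist": return K,m["extrinsics"]
    s=ctrl.sense();T=np.eye(4);T[:3,:3]=R.from_rotvec(s["orientation"]).as_matrix();T[:3,3]=s["eef_pos"]
    return K,T@m["mount"]
def ray(C,uv,z):
    K,E=C; d=E[:3,:3]@np.linalg.solve(K,[uv[0],uv[1],1.]); p=E[:3,3]
    return p+d*(z-p[2])/d[2]
def proj(C,P):
    K,E=C; q=K@(E[:3,:3].T@(np.asarray(P)-E[:3,3])); return q[:2]/q[2]
E
python3 - <<'E'
import cv2,numpy as np
t=cv2.imread("pics/top0.png");s=cv2.imread("pics/scene0.png")
a=cv2.resize(t[165:320,290:420],None,fx=3,fy=3,interpolation=cv2.INTER_CUBIC)
b=cv2.resize(s[195:330,235:345],None,fx=3,fy=3,interpolation=cv2.INTER_CUBIC)
o=np.zeros((470,720,3),np.uint8);o[:465,:390]=a;o[:405,390:720]=b;cv2.imwrite("pics/c1.png",o)
a=cv2.resize(t[175:325,95:270],None,fx=4,fy=4,interpolation=cv2.INTER_CUBIC);cv2.imwrite("pics/c2.png",a)
E
```

View pics/c1.png

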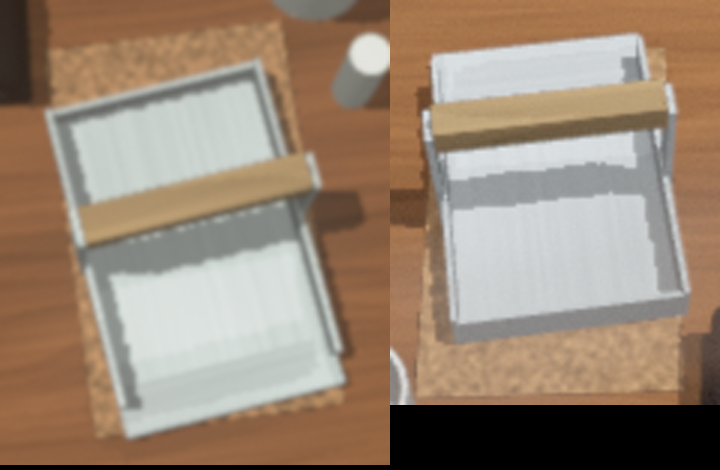

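View pics/c2.png

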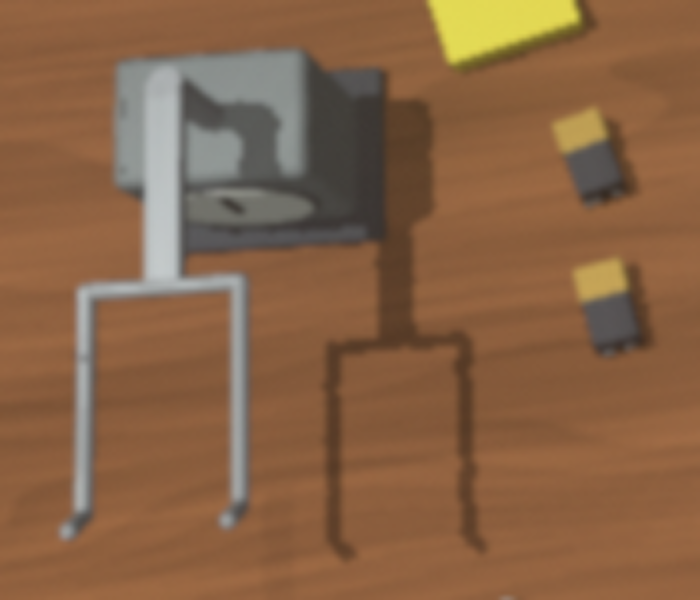

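c1: nose lip corners at (127,437) and (344,382), rear wall top corners at (47,113) and (258,62), handle at (80..312, 157..240). c2: prongs run (85,290)-(82,515) and (238,285)-(238,510), and the batteries are centred near (590,157) and (608,305).

```bash
python3 - <<'E'
from h import *
C=cam("top")
f=lambda p:np.array([290+p[0]/3,165+p[1]/3])
g=lambda p:np.array([95+p[0]/4,175+p[1]/4])
def show(n,pts,z,tr): 
    P=np.array([ray(C,tr(p),z) for p in pts]);print(n,P[:,:2].tolist() and np.round(P[:,:2],4).tolist(),"mean",P.mean(0)[:2], "d", np.linalg.norm(P[0]-P[1])); return P
n=show("nose",[(127,437),(344,382)],.014,f)
r=show("rear",[(47,113),(258,62)],.033,f)
ax=n.mean(0)-r.mean(0);print("len",np.linalg.norm(ax[:2]),"yaw of +x",np.degrees(np.arctan2(-ax[1],-ax[0])))
h=show("handle",[(80,223),(313,172)],.122,f)
show("mat",[(50,48),(283,25),(343,402),(97,435)],.003,f)
show("prongL",[(85,290),(82,515)],.165,g);show("prongR",[(240,285),(238,510)],.165,g)
for n,p in (("B1",[(553,125),(600,108),(625,187),(585,203)]),("B2",[(573,270),(622,258),(638,345),(602,353)])):
    P=show(n,p,.017,g);e=(P[0]+P[1]-P[2]-P[3])[:2]/2;print(np.linalg.norm(e),np.degrees(np.arctan2(e[1],e[0])))
i=lambda p:p
show("carton",[(445,228),(546,221),(562,321),(457,330)],.07,i)
# scene check
S=cam("scene");k=lambda p:np.array([235+(p[0]-390)/3,195+p[1]/3])
print("scene rear",[ray(S,k(p),.033) for p in [(455,325),(689,292)]],"handle",[ray(S,k(p),.122) for p in [(432,121),(668,92)]],"nose",[ray(S,k(p),.014) for p in [(433,60),(640,38)]])
print("scene prong tips/base",[ray(S,p,.165) for p in [(479,174),(517,176),(488,221),(526,221)]])
print("scene bats",[ray(S,p,.017) for p in [(396,260),(402,294)]])
E
```

```text
nose [[0.4267, -0.0183], [0.4441, -0.1767]] mean [ 0.4354 -0.0975] d 0.15929066021317703
rear [[0.664, 0.0073], [0.6812, -0.1502]] mean [ 0.6726 -0.0715] d 0.15840503652097948
len 0.23862134269759397 yaw of +x 6.260971164585867
handle [[0.5627, -0.0049], [0.5758, -0.1617]] mean [ 0.5693 -0.0833] d 0.1573086299796954
mat [[0.722, -0.0013], [0.716, -0.1777], [0.4309, -0.1754], [0.4315, 0.0025]] mean [ 0.5751 -0.088 ] d 0.17641887951933946
prongL [[0.59, 0.3703], [0.4851, 0.3774]] mean [0.5375 0.3738] d 0.10514653360739194
prongR [[0.5824, 0.2979], [0.4776, 0.3062]] mean [0.53  0.302] d 0.10514801484301585
B1 [[0.6821, 0.1666], [0.6882, 0.1399], [0.6418, 0.131], [0.6358, 0.1537]] mean [0.662  0.1478] d 0.02739245665020372
0.04759803437306438 13.256676338711543
B2 [[0.5996, 0.164], [0.6026, 0.1369], [0.5538, 0.1334], [0.5521, 0.1531]] mean [0.577  0.1469] d 0.027265850080484755
0.0486068474899428 8.453748145226657
carton [[0.5605, -0.2726], [0.5465, -0.4834], [0.3411, -0.4696], [0.3521, -0.2584]] mean [ 0.4501 -0.371 ] d 0.21121710539072208
scene rear [array([ 0.6851, -0.1489,  0.033 ]), array([0.6654, 0.0074, 0.033 ])] handle [array([ 0.5822, -0.1592,  0.122 ]), array([ 0.5631, -0.0045,  0.122 ])] nose [array([ 0.4491, -0.1773,  0.014 ]), array([ 0.4317, -0.0165,  0.014 ])]
scene prong tips/base [array([0.4724, 0.3088, 0.165 ]), array([0.4798, 0.3855, 0.165 ]), array([0.5919, 0.2966, 0.165 ]), array([0.5938, 0.369 , 0.165 ])]
scene bats [array([0.5828, 0.1461, 0.017 ]), array([0.6651, 0.1472, 0.017 ])]
```

```bash
cat >> h.py <<'E'
def need(p,ydeg,tilt=0):
    """print turn (tool frame) then shift (in turned tool frame) to TCP p, tool z down, tool y at world angle ydeg (mod 180)"""
    s=ctrl.sense();A=R.from_rotvec(s["orientation"])
    best=None
    for k in (0,180):
        a=np.radians(ydeg+k);y=np.array([np.cos(a),np.sin(a),0]);z=np.array([0,0,-1.])
        T=R.from_matrix(np.c_[np.cross(y,z),y,z]); d=(A.inv()*T).as_rotvec()
        if best is None or np.linalg.norm(d)<np.linalg.norm(best[0]): best=(d,T)
    d,T=best
    print("t",round(s["t"],2),"q6",s["qpos"][5],"TCP",s["eef_pos"],"turn",d,"then shift",T.inv().apply(np.array(p)-s["eef_pos"]))
E
python3 -c "
from h import *
need((.6635,.1475,.15),103)"
```

```text
t 0.1 q6 -0.3336553409473293 TCP [ 0.2329 -0.5526  0.2304] turn [ 0.0016 -0.0003  0.172 ] then shift [-0.577   0.5853  0.0804]
```

```bash
python3 shift.py '0 0 0 0 0 0.086; 0 0 0 0 0 0.086; -.015 .015 0 0 0 0; -.03 .03 0 0 0 0; -.03 .03 0 0 0 0; -.03 .03 0 0 0 0; -.03 .03 0 0 0 0; -.03 .03 0 0 0 0; -.03 .03 0 0 0 0; -.03 .03 0 0 0 0; -.03 .03 0 0 0 0; -.03 .03 0 0 0 0; -.03 .03 0 0 0 0; -.03 .03 0 0 0 0; -.03 .03 0 0 0 0; -.03 .03 0 0 0 0; -.03 .03 0 0 0 0; -.03 .03 0 0 0 0; -.03 .03 0 0 0 0; -.03 .03 0 0 0 0' 0.06
python3 -c "
from h import *
need((.6635,.1475,.15),103)"
```

```text
t: 2.1
eef_pos: [0.627, 0.0784, 0.2308]
orientation: [0.356, -3.121, -0.0]
contact_force: [0.1, 0.1, 0.6]
gripper_width: 0.0601
gripper_force: 0.0
t 2.1 q6 -1.7841389436109163 TCP [0.627  0.0784 0.2308] turn [ 0.0001 -0.0007  0.0002] then shift [-0.0511  0.0591  0.0808]
```

```bash
python3 shift.py '-.02 .02 0 0 0 0; -.02 .02 0 0 0 0; -.011 .019 .01 0 0 0; 0 0 .03 0 0 0; 0 0 .04 0 0 0; 0 0 0 0 0 0'
python3 -c "
from h import *
C=cam('wrist');im=ctrl.get_image('wrist')
cv2.imwrite('pics/w1.png',im[:,:,::-1]);print(proj(C,(.6635,.1475,.017)))
need((.6635,.1475,.004),103)"
```

```text
t: 2.7
eef_pos: [0.6593, 0.1454, 0.1429]
orientation: [0.354, -3.109, 0.002]
contact_force: [-0.3, 0.0, -1.3]
gripper_width: 0.0602
gripper_force: 0.0
[308.6934 232.164 ]
t 2.75 q6 -1.8541840665728242 TCP [0.661  0.1451 0.1474] turn [-0.0011 -0.0073 -0.0001] then shift [-0.003   0.0017  0.1434]
```

View pics/w1.png

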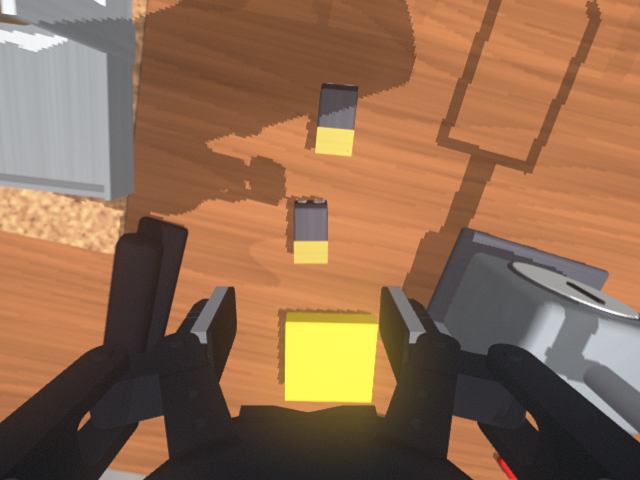

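Battery 1 is at (311,231), against a prediction of (309,232). Battery 2 is at (338,120). The stapler edge is near (187,230), so I'll check its clearance.

```bash
python3 -c "
from h import *
C=cam('wrist')
print(ray(C,(187,230),.05),ray(C,(145,350),.05),ray(C,(311,231),.017),ray(C,(338,120),.017))"
python3 shift.py '-.003 .002 .03 0 -.007 0; 0 0 .04 0 0 0;0 0 .04 0 0 0;0 0 .02 0 0 0;0 0 .013 0 0 0; 0 0 0 0 0 0'
```

```text
[0.6752 0.0644 0.05  ] [0.7753 0.0463 0.05  ] [0.6657 0.1491 0.017 ] [0.5814 0.1492 0.017 ]
t: 3.35
eef_pos: [0.6663, 0.1483, 0.0084]
orientation: [-0.355, 3.115, 0.001]
contact_force: [0.6, -0.0, 0.5]
gripper_width: 0.0598
gripper_force: 0.0
```

```bash
python3 shift.py '0 0 .003 0 0 0; 0 0 0 0 0 0'; python3 shift.py '0 0 0 0 0 0;0 0 0 0 0 0;0 0 0 0 0 0;0 0 0 0 0 0;0 0 0 0 0 0;0 0 0 0 0 0' 0; python3 shift.py '0 0 -.03 0 0 0; 0 0 -.04 0 0 0;0 0 -.04 0 0 0;0 0 -.04 0 0 0;0 0 0 0 0 0'; python3 -c "
from h import *
im=ctrl.get_image('wrist');cv2.imwrite('pics/w2.png',im[:,:,::-1])
c,s=np.cos(np.radians(6.2)),np.sin(np.radians(6.2))
for k in(.066,-.066): need((.571+k*c,-.083+k*s,.10),96.2)"
```

```text
t: 3.55
eef_pos: [0.6673, 0.1489, 0.0074]
orientation: [-0.355, 3.112, 0.002]
contact_force: [0.7, -0.5, -0.2]
gripper_width: 0.0601
gripper_force: 0.0
t: 4.15
eef_pos: [0.6668, 0.1487, 0.0065]
orientation: [-0.355, 3.113, 0.001]
contact_force: [-0.9, 1.2, 5.2]
gripper_width: 0.0238
gripper_force: 62.2
t: 4.65
eef_pos: [0.6677, 0.1486, 0.1629]
orientation: [-0.354, 3.104, 0.004]
contact_force: [0.6, 0.2, 0.3]
gripper_width: 0.0243
gripper_force: 61.5
t 4.7 q6 -1.8569208254342302 TCP [0.6665 0.1487 0.159 ] turn [0.0019 0.0128 0.1185] then shift [ 0.0539 -0.22    0.059 ]
t 4.7 q6 -1.8569208254342302 TCP [0.6665 0.1487 0.159 ] turn [0.0019 0.0128 0.1185] then shift [ 0.1859 -0.22    0.059 ]
```

View pics/w2.png

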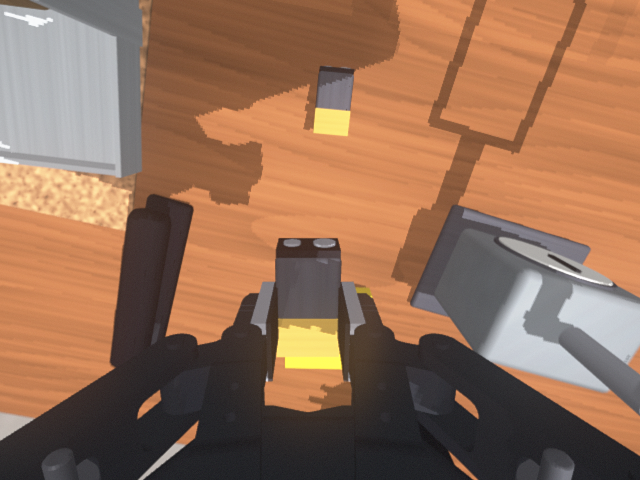

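```bash
python3 shift.py '0 0 0 0 .013 .06; 0 0 0 0 0 .058; .01 -.03 0 0 0 0; .01 -.04 0 0 0 0; .01 -.04 0 0 0 0; .01 -.04 0 0 0 0; .01 -.04 0 0 0 0; .004 -.03 .01 0 0 0;0 0 0 0 0 0;0 0 0 0 0 0'; python3 -c "
from h import *
c,s=np.cos(np.radians(6.2)),np.sin(np.radians(6.2))
k=.067; need((.571+k*c,-.083+k*s,.017),96.2)"
```

```text
t: 5.7
eef_pos: [0.6345, -0.0769, 0.1436]
orientation: [0.168, -3.128, 0.0]
contact_force: [0.1, 0.1, -0.6]
gripper_width: 0.024
gripper_force: 61.5
t 5.7 q6 -1.6548056447460686 TCP [ 0.6345 -0.0769  0.1436] turn [ 0.0003 -0.0091 -0.001 ] then shift [-0.0032  0.0008  0.1266]
```

```bash
python3 shift.py '-.003 0 .03 0 -.009 0; 0 0 .04 0 0 0; 0 0 .03 0 0 0; 0 0 .02 0 0 0; 0 0 .006 0 0 0;0 0 0 0 0 0;0 0 0 0 0 0';  python3 shift.py '0 0 0 0 0 0;0 0 0 0 0 0;0 0 0 0 0 0' 0.05;python3 shift.py '0 0 -.03 0 0 0; 0 0 -.04 0 0 0;0 0 -.04 0 0 0;0 0 -.04 0 0 0;0 0 0 0 0 0' .06; python3 -c "
from h import *
im=ctrl.get_image('wrist');cv2.imwrite('pics/w3.png',im[:,:,::-1])
need((.581,.148,.12),99.5)"
```

```text
t: 6.4
eef_pos: [0.6393, -0.0755, 0.0212]
orientation: [-0.172, 3.132, -0.001]
contact_force: [1.1, 0.6, -0.6]
gripper_width: 0.0242
gripper_force: 61.5
t: 6.7
eef_pos: [0.6389, -0.076, 0.0206]
orientation: [-0.171, 3.133, 0.0]
contact_force: [-0.3, 0.1, -0.2]
gripper_width: 0.05
gripper_force: 0.0
t: 7.2
eef_pos: [0.6407, -0.0766, 0.1783]
orientation: [-0.17, 3.122, -0.002]
contact_force: [0.3, 0.6, 1.0]
gripper_width: 0.0597
gripper_force: 0.0
t 7.25 q6 -1.6545374296900917 TCP [ 0.6396 -0.0762  0.1744] turn [-0.001   0.0106 -0.0571] then shift [0.0208 0.2308 0.0544]
```

View pics/w3.png

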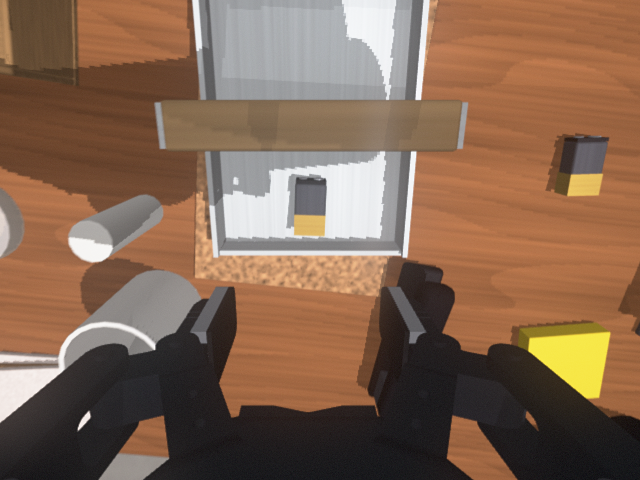

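Battery 1 lies square behind the handle at (310,206). Battery 2 is still on the desk at (582,166).

```bash
python3 -c "
from h import *
C=cam('wrist');print(ray(C,(582,166),.014),ray(C,(310,206),.02))"; python3 shift.py '0 0 0 0 .01 -.057; .004 .03 0 0 0 0; .004 .04 0 0 0 0;.004 .04 0 0 0 0;.004 .04 0 0 0 0;.004 .04 0 0 0 0;.001 .04 .02 0 0 0;0 0 .02 0 0 0;0 0 0 0 0 0;0 0 0 0 0 0';python3 -c "
from h import *
need((.5815,.148,.006),99.5)
im=ctrl.get_image('wrist');C=cam('wrist')
g=cv2.cvtColor(im,cv2.COLOR_RGB2HSV);m=cv2.inRange(g,(18,110,90),(32,255,255))
n,_,st,ce=cv2.connectedComponentsWithStats(m)
print([(st[i],ray(C,ce[i],.017)) for i in range(1,n) if st[i][4]>150], proj(C,(.5815,.148,.017)))"
```

```text
[0.5769 0.1428 0.014 ] [ 0.6328 -0.0746  0.02  ]
t: 8.25
eef_pos: [0.5788, 0.1467, 0.1295]
orientation: [0.259, -3.123, 0.003]
contact_force: [-0.6, -1.0, 0.8]
gripper_width: 0.0603
gripper_force: 0.0
t 8.25 q6 -1.9870068891423893 TCP [0.5788 0.1467 0.1295] turn [-0.0011 -0.0082 -0.0002] then shift [-0.0028  0.0008  0.1235]
[(array([291, 238,  36,  25, 832], dtype=int32), array([0.5947, 0.15  , 0.017 ])), (array([  0, 267,  29,  25, 414], dtype=int32), array([ 0.6555, -0.0691,  0.017 ])), (array([276, 397,  88,  15, 880], dtype=int32), array([0.7271, 0.1803, 0.017 ]))] [308.5789 232.6943]
```

```bash
python3 shift.py '-.003 .001 .03 0 -.008 0; 0 0 .04 0 0 0;0 0 .035 0 0 0;0 0 .018 0 0 0;0 0 0 0 0 0;0 0 0 0 0 0'; python3 shift.py '0 0 .001 0 0 0;0 0 0 0 0 0;0 0 0 0 0 0;0 0 0 0 0 0;0 0 0 0 0 0;0 0 0 0 0 0' 0; python3 shift.py '0 0 -.03 0 0 0; 0 0 -.04 0 0 0;0 0 -.04 0 0 0;0 0 -.04 0 0 0;0 0 0 0 0 0;0 0 0 0 0 0'; python3 -c "
from h import *
c,s=np.cos(np.radians(6.2)),np.sin(np.radians(6.2))
k=-.066; need((.571+k*c,-.083+k*s,.12),96.2)"
```

```text
t: 8.9
eef_pos: [0.5829, 0.1483, 0.0085]
orientation: [-0.259, 3.128, -0.0]
contact_force: [-0.2, 0.2, 0.7]
gripper_width: 0.0598
gripper_force: 0.0
t: 9.5
eef_pos: [0.5827, 0.1491, 0.0077]
orientation: [-0.26, 3.127, 0.001]
contact_force: [-1.6, 0.2, 5.4]
gripper_width: 0.0241
gripper_force: 61.2
t: 10.1
eef_pos: [0.5818, 0.1492, 0.1569]
orientation: [-0.26, 3.128, 0.002]
contact_force: [0.4, 0.2, -1.5]
gripper_width: 0.024
gripper_force: 60.5
t 10.1 q6 -1.9892129484535677 TCP [0.5818 0.1492 0.1569] turn [0.0014 0.0029 0.0577] then shift [ 0.1018 -0.2297  0.0369]
```

```bash
python3 shift.py '0 0 0 0 .003 .058; .02 -.02 0 0 0 0; .04 -.02 0 0 0 0; .04 -.035 0 0 0 0; .002 -.04 0 0 0 0; 0 -.04 0 0 0 0; 0 -.04 0 0 0 0; 0 -.035 0 0 0 0; 0 0 0 0 0 0;0 0 0 0 0 0'; python3 -c "
from h import *
c,s=np.cos(np.radians(6.2)),np.sin(np.radians(6.2))
k=-.066; need((.571+k*c,-.083+k*s,.017),96.2)"
```

```text
t: 11.1
eef_pos: [0.5063, -0.0892, 0.1543]
orientation: [0.166, -3.132, 0.0]
contact_force: [-1.0, 0.1, -1.2]
gripper_width: 0.0237
gripper_force: 60.5
t 11.1 q6 -1.6821338163077655 TCP [ 0.5063 -0.0892  0.1543] turn [ 0.0003 -0.0048 -0.0023] then shift [ 0.001  -0.0009  0.1373]
```

```bash
python3 shift.py '.001 -.001 .03 0 -.005 0; 0 0 .04 0 0 0; 0 0 .03 0 0 0; 0 0 .025 0 0 0; 0 0 .009 0 0 0;0 0 0 0 0 0;0 0 0 0 0 0';  python3 shift.py '0 0 0 0 0 0;0 0 0 0 0 0;0 0 0 0 0 0' 0.05;python3 shift.py '0 0 -.03 0 0 0; 0 0 -.04 0 0 0;0 0 -.04 0 0 0;0 0 -.04 0 0 0;0 0 -.04 0 0 0;0 0 0 0 0 0' .07; python3 -c "
from h import *
im=ctrl.get_image('wrist');cv2.imwrite('pics/w4.png',im[:,:,::-1]);C=cam('wrist');print(proj(C,(.571,-.083,.122)))
need((.571,-.083,.2),6.2)"
```

```text
t: 11.8
eef_pos: [0.5071, -0.0893, 0.0232]
orientation: [-0.171, 3.133, -0.001]
contact_force: [0.3, -0.0, 0.6]
gripper_width: 0.0241
gripper_force: 60.5
t: 12.1
eef_pos: [0.5069, -0.0896, 0.0229]
orientation: [-0.169, 3.132, 0.0]
contact_force: [0.2, 0.8, 0.7]
gripper_width: 0.05
gripper_force: 0.0
t: 12.7
eef_pos: [0.508, -0.0904, 0.2194]
orientation: [-0.168, 3.123, -0.002]
contact_force: [-0.0, -1.0, 0.1]
gripper_width: 0.0701
gripper_force: 0.0
[306.9654 320.0348]
t 12.75 q6 -1.6803257515267185 TCP [ 0.5071 -0.0898  0.2159] turn [0.0073 0.0078 1.5702] then shift [-0.0001  0.0642  0.0159]
```

View pics/w4.png

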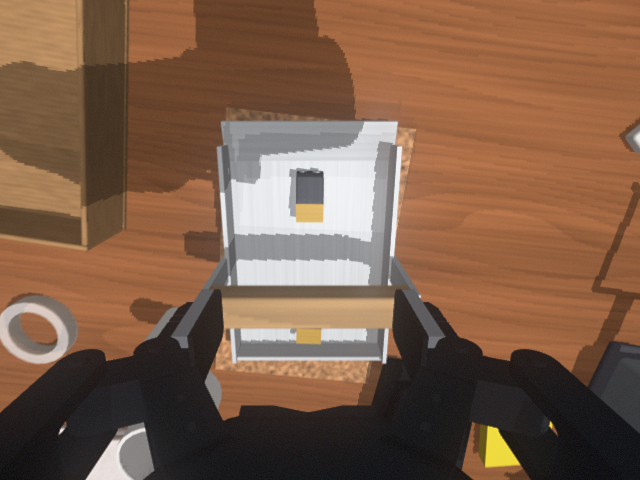

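Both batteries are in the scoop, at (310,195) in front of the handle and (308,337) behind it. Now I'll turn a quarter to grip the handle.

```bash
python3 shift.py '0 0 0 .007 .008 .142; 0 0 0 0 0 .143; 0 0 0 0 0 .143; 0 0 0 0 0 .143; 0 0 0 0 0 .143; 0 0 0 0 0 .143; 0 0 0 0 0 .143; 0 0 0 0 0 .143; 0 0 0 0 0 .143; 0 0 0 0 0 .143; 0 0 0 0 0 .141; 0 .03 0 0 0 0; 0 .034 0 0 0 0; 0 0 0 0 0 0; 0 0 0 0 0 0'; python3 -c "
from h import *
need((.571,-.083,.089),6.2)
T,S=cam('top'),cam('scene')
for n in('top','scene'): cv2.imwrite(f'pics/{n}1.png',ctrl.get_image(n)[:,:,::-1])
im=ctrl.get_image('wrist');cv2.imwrite('pics/w5.png',im[:,:,::-1]);C=cam('wrist');print(proj(C,(.571,-.083,.122)))"
```

```text
t: 14.25
eef_pos: [0.5747, -0.1463, 0.2078]
orientation: [-1.952, -2.405, -0.054]
contact_force: [-0.2, 1.1, 0.4]
gripper_width: 0.0704
gripper_force: 0.0
t 14.25 q6 -2.9898491320036236 TCP [ 0.5747 -0.1463  0.2078] turn [-0.0035 -0.0558  0.0989] then shift [0.0633 0.0031 0.1188]
[321.4163 150.796 ]
```

View pics/w5.png

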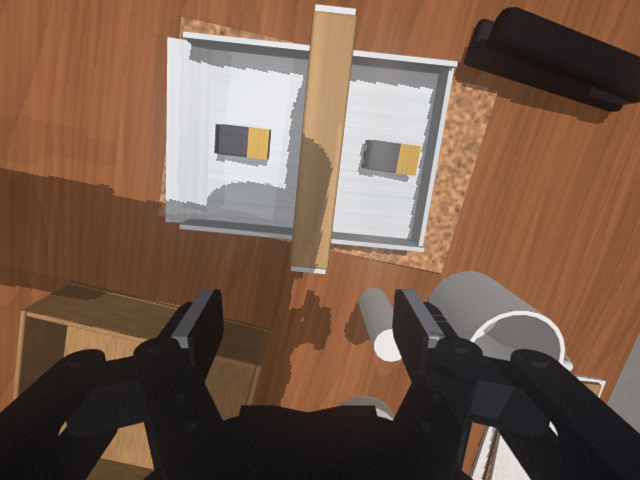

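Scoop and both batteries are visible at (243,142) and (390,158). The last joint hit its limit at -2.99, so the half turn has to go the other way.

```bash
python3 shift.py '0 0 0 0 -.056 0; 0 0 0 0 0 -.143; 0 0 0 0 0 -.143; 0 0 0 0 0 -.143; 0 0 0 0 0 -.143; 0 0 0 0 0 -.143; 0 0 0 0 0 -.143; 0 0 0 0 0 -.143; 0 0 0 0 0 -.143; 0 0 0 0 0 -.143; 0 0 0 0 0 -.143; 0 0 0 0 0 -.143; 0 0 0 0 0 -.143; 0 0 0 0 0 -.143; 0 0 0 0 0 -.143; 0 0 0 0 0 -.143; 0 0 0 0 0 -.143;0 0 0 0 0 -.143;0 0 0 0 0 -.143;0 0 0 0 0 -.143' ; python3 -c "
from h import *
need((.571,-.083,.089),6.2)"
```

```text
t: 16.4
eef_pos: [0.5749, -0.1547, 0.2105]
orientation: [-1.987, 2.424, 0.006]
contact_force: [-0.2, 0.0, -1.3]
gripper_width: 0.0701
gripper_force: 0.0
t 16.4 q6 -0.2668779890428094 TCP [ 0.5749 -0.1547  0.2105] turn [-0.0031  0.0076 -0.306 ] then shift [-0.0717 -0.0038  0.1215]
```

```bash
python3 shift.py '0 0 0 -.003 .008 -.143; 0 0 0 0 0 -.143;0 0 0 0 0 -.02;-.03 -.002 0 0 0 0; -.03 -.002 0 0 0 0; -.012 0 0 0 0 0; 0 0 0 0 0 0; 0 0 0 0 0 0' ; python3 -c "
from h import *
need((.571,-.083,.089),6.2)
im=ctrl.get_image('wrist');cv2.imwrite('pics/w6.png',im[:,:,::-1]);C=cam('wrist');print(proj(C,(.571,-.083,.122)))"
```

```text
t: 17.2
eef_pos: [0.572, -0.0829, 0.21]
orientation: [2.33, -2.105, -0.001]
contact_force: [0.4, -0.9, 0.1]
gripper_width: 0.0701
gripper_force: 0.0
t 17.2 q6 -0.10158740605236305 TCP [ 0.572  -0.0829  0.21  ] turn [ 0.0015 -0.0001 -0.0069] then shift [-0.     0.001  0.121]
[310.1261 240.3853]
```

View pics/w6.png

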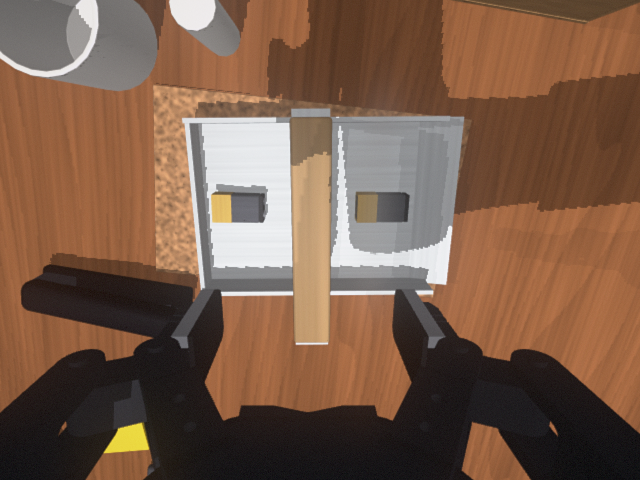

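The handle is centred at u=311 and upright in the view, between the pads. Both batteries are in. Descending to grip.

```bash
python3 shift.py '0 .001 .03 0 0 -.007; 0 0 .04 0 0 0; 0 0 .03 0 0 0; 0 0 .015 0 0 0; 0 0 .006 0 0 0;0 0 0 0 0 0;0 0 0 0 0 0';  python3 shift.py '0 0 0 0 0 0;0 0 0 0 0 0;0 0 0 0 0 0;0 0 0 0 0 0;0 0 0 0 0 0;0 0 0 0 0 0' 0; python3 shift.py '0 0 -.01 0 0 0;0 0 -.02 0 0 0; 0 0 -.02 0 0 0;0 0 -.02 0 0 0;0 0 -.02 0 0 0;0 0 -.01 0 0 0;0 0 0 0 0 0;0 0 0 0 0 0';python3 -c "
from h import *
s=np.array([.5113,.3396]);e=np.array([np.cos(np.radians(-4.3)),np.sin(np.radians(-4.3))])
need([*(s-.11*e),.19],-4.3)"
```

```text
t: 17.95
eef_pos: [0.5719, -0.0831, 0.0905]
orientation: [-2.339, 2.097, -0.001]
contact_force: [-0.6, -0.1, -0.3]
gripper_width: 0.0698
gripper_force: 0.0
t: 18.55
eef_pos: [0.5712, -0.0828, 0.0894]
orientation: [2.339, -2.096, -0.001]
contact_force: [-2.2, 0.5, 5.2]
gripper_width: 0.0254
gripper_force: 60.1
t: 19.35
eef_pos: [0.5706, -0.0826, 0.1872]
orientation: [2.337, -2.096, -0.005]
contact_force: [-0.5, -0.1, -4.5]
gripper_width: 0.0251
gripper_force: 59.3
t 19.35 q6 -0.09413600064463462 TCP [ 0.5706 -0.0826  0.1872] turn [0.004  0.0005 0.1841] then shift [-0.4166  0.2008 -0.0028]
```

```bash
python3 shift.py '0 0 0 .002 0 .05;0 0 0 .002 0 .07;0 0 0 0 0 .064;-.01 .01 0 0 0 0;-.02 .02 0 0 0 0;-.03 .025 0 0 0 0;-.035 .025 0 0 0 0;-.035 .025 0 0 0 0;-.035 .025 0 0 0 0;-.035 .02 0 0 0 0;-.035 .02 0 0 0 0;-.035 .02 0 0 0 0;-.035 .011 0 0 0 0;-.035 0 0 0 0 0;-.03 0 0 0 0 0; -.025 0 0 0 0 0; -.015 0 0 0 0 0; -.007 0 0 0 0 0; 0 0 0 0 0 0';python3 -c "
from h import *
s=np.array([.5113,.3396]);e=np.array([np.cos(np.radians(-4.3)),np.sin(np.radians(-4.3))])
need([*(s-.11*e),.19],-4.3)
C=cam('scene');cv2.imwrite('pics/s2.png',ctrl.get_image('scene')[100:340,300:600,::-1].repeat(2,0).repeat(2,1))"
```

```text
t: 21.25
eef_pos: [0.4015, 0.348, 0.1877]
orientation: [-2.138, 2.302, -0.003]
contact_force: [0.4, -0.6, -2.7]
gripper_width: 0.0257
gripper_force: 59.7
t 21.25 q6 -1.1681473883200004 TCP [0.4015 0.348  0.1877] turn [-0.0012 -0.001   0.001 ] then shift [ 0.0001 -0.0001 -0.0023]
```

View pics/s2.png

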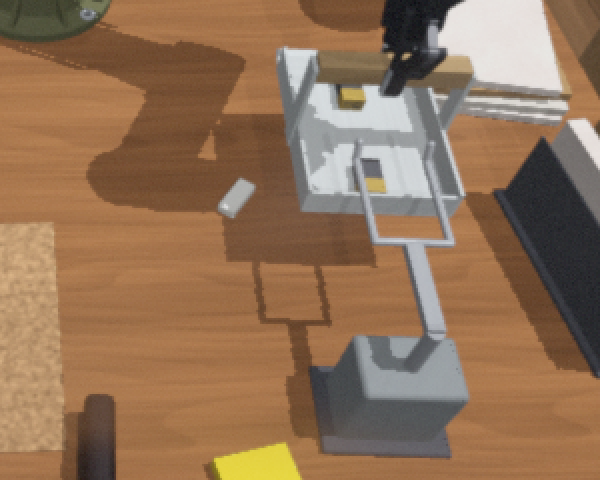

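The scoop is level behind the prong tips (crop 358,145 and 430,145), and its rear wall sits under the prongs. The batteries are in place. Sliding it on.

```bash
python3 shift.py '0 -.01 0 0 0 0;0 -.02 0 0 0 0;0 -.02 0 0 0 0;0 -.02 0 0 0 0;0 -.02 0 0 0 0;0 -.012 0 0 0 0;0 -.008 0 0 0 0;0 0 0 0 0 0;0 0 0 0 0 0';python3 shift.py '0 0 .01 0 0 0;0 0 .01 0 0 0;0 0 .007 0 0 0;0 0 0 0 0 0;0 0 0 0 0 0'; python3 shift.py '0 0 .006 0 0 0;0 0 .006 0 0 0;0 0 .006 0 0 0;0 0 .005 0 0 0;0 0 0 0 0 0;0 0 0 0 0 0;0 0 0 0 0 0'
```

```text
t: 22.2
eef_pos: [0.5113, 0.3397, 0.1885]
orientation: [-2.136, 2.302, -0.002]
contact_force: [-0.1, 0.7, -2.7]
gripper_width: 0.0251
gripper_force: 59.8
t: 22.7
eef_pos: [0.5114, 0.3397, 0.1613]
orientation: [-2.136, 2.302, -0.003]
contact_force: [0.7, -0.3, -3.5]
gripper_width: 0.0249
gripper_force: 59.8
t: 23.4
eef_pos: [0.5116, 0.3398, 0.1389]
orientation: [-2.136, 2.302, -0.002]
contact_force: [-1.0, 0.1, 0.4]
gripper_width: 0.0254
gripper_force: 60.1
```

```bash
python3 shift.py '0 0 .003 0 0 0;0 0 0 0 0 0;0 0 0 0 0 0'; python3 shift.py '0 0 0 0 0 0;0 0 0 0 0 0;0 0 0 0 0 0;0 0 0 0 0 0;0 0 0 0 0 0' .065; python3 shift.py '0 0 -.01 0 0 0;0 0 -.02 0 0 0;0 0 -.03 0 0 0;0 0 -.03 0 0 0;0 0 -.02 0 0 0;0 0 0 0 0 0;0 0 0 0 0 0;0 0 0 0 0 0;0 0 0 0 0 0;0 0 0 0 0 0;0 0 0 0 0 0;0 0 0 0 0 0;0 0 0 0 0 0;0 0 0 0 0 0;0 0 0 0 0 0;0 0 0 0 0 0;0 0 0 0 0 0;0 0 0 0 0 0;0 0 0 0 0 0;0 0 0 0 0 0'; python3 -c "
from h import *
a=ctrl.get_image('scene')[100:340,300:600,::-1];b=ctrl.get_image('wrist')[:,:,::-1]
cv2.imwrite('pics/s3.png',np.hstack([cv2.resize(a,(400,320)),cv2.resize(b,(400,320))]))"
```

```text
t: 23.7
eef_pos: [0.5117, 0.3398, 0.1356]
orientation: [-2.136, 2.302, -0.002]
contact_force: [-0.5, 0.5, -0.3]
gripper_width: 0.0256
gripper_force: 60.2
t: 24.2
eef_pos: [0.5116, 0.3398, 0.1355]
orientation: [-2.136, 2.302, -0.002]
contact_force: [0.6, -0.4, 0.0]
gripper_width: 0.0647
gripper_force: 0.0
t: 26.2
eef_pos: [0.5114, 0.3398, 0.2455]
orientation: [-2.136, 2.302, -0.002]
contact_force: [0.3, -0.5, -0.3]
gripper_width: 0.0648
gripper_force: 0.0
```

View pics/s3.png

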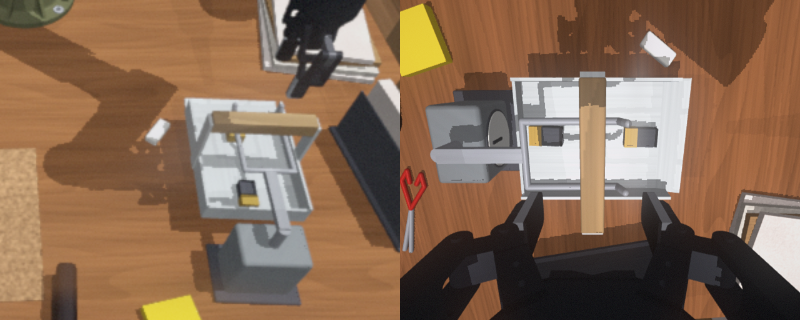

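The scoop hangs level on both prongs, let go, with both batteries inside (wrist half: 545,135 and 640,135). I'll wait it out and check for motion by image difference.

```bash
Z='0 0 0 0 0 0'; python3 shift.py '0 0 0 0 0 0;0 0 0 0 0 0;0 0 0 0 0 0;0 0 0 0 0 0;0 0 0 0 0 0;0 0 0 0 0 0;0 0 0 0 0 0;0 0 0 0 0 0;0 0 0 0 0 0;0 0 0 0 0 0;0 0 0 0 0 0;0 0 0 0 0 0;0 0 0 0 0 0;0 0 0 0 0 0;0 0 0 0 0 0;0 0 0 0 0 0;0 0 0 0 0 0;0 0 0 0 0 0;0 0 0 0 0 0;0 0 0 0 0 0' >/dev/null; python3 -c "
from h import *
cv2.imwrite('pics/a.png',ctrl.get_image('wrist')[:,:,::-1])"
python3 shift.py '0 0 0 0 0 0;0 0 0 0 0 0;0 0 0 0 0 0;0 0 0 0 0 0;0 0 0 0 0 0;0 0 0 0 0 0;0 0 0 0 0 0;0 0 0 0 0 0;0 0 0 0 0 0;0 0 0 0 0 0;0 0 0 0 0 0;0 0 0 0 0 0;0 0 0 0 0 0' >/dev/null; python3 -c "
from h import *
C=cam('wrist');im=ctrl.get_image('wrist');b=im[:,:,::-1].astype(int);a=cv2.imread('pics/a.png').astype(int);d=abs(a-b)[100:300,150:560];print('diff',d.mean(),(d>25).mean())
m=cv2.inRange(cv2.cvtColor(im,cv2.COLOR_RGB2HSV),(10,70,120),(25,190,255))[110:350,280:340]
r,c=np.nonzero(m);print('handle px',280+np.percentile(c,[2,50,98]),110+np.percentile(r,[2,98]))
print('expect',proj(C,(.5113,.3396,.165+.024-.022)))
need((.5113,.3396,.133),-4.3)"
```

```text
diff 1.1312845528455284 0.0
handle px [284. 308. 335.] [122.84 345.  ]
expect [309.1171 243.6695]
t 29.7 q6 -0.9878585551655412 TCP [0.5114 0.3398 0.2455] turn [-0.0019  0.0002  0.0002] then shift [0.0002 0.0001 0.1125]
```

```bash
python3 shift.py '0 0 .02 0 0 0;0 0 .03 0 0 0;0 0 .03 0 0 0;0 0 .02 0 0 0;0 0 .011 0 0 0;0 0 0 0 0 0;0 0 0 0 0 0';  python3 shift.py '0 0 0 0 0 0;0 0 0 0 0 0;0 0 0 0 0 0;0 0 0 0 0 0;0 0 0 0 0 0;0 0 0 0 0 0' 0; python3 shift.py '0 0 -.006 0 0 0;0 0 -.01 0 0 0;0 0 -.01 0 0 0;0 0 -.01 0 0 0;0 0 -.01 0 0 0;0 0 -.01 0 0 0;0 0 0 0 0 0;0 0 0 0 0 0'; python3 shift.py '0 .008 0 0 0 0;0 .015 0 0 0 0;0 .02 0 0 0 0;0 .02 0 0 0 0;0 .02 0 0 0 0;0 .02 0 0 0 0;0 .01 0 0 0 0;0 0 0 0 0 0;0 0 0 0 0 0'; python3 -c "
from h import *
C=cam('scene');a=ctrl.get_image('scene')[100:340,300:600,::-1];b=ctrl.get_image('wrist')[:,:,::-1]
cv2.imwrite('pics/s4.png',np.hstack([cv2.resize(a,(400,320)),cv2.resize(b,(400,320))]))
print(ctrl.sense()['qpos']);need((.45,-.30,.26),-39.5)"
```

```text
t: 30.4
eef_pos: [0.5121, 0.34, 0.1358]
orientation: [-2.135, 2.301, -0.003]
contact_force: [-0.2, -0.8, 0.6]
gripper_width: 0.0644
gripper_force: 0.0
t: 31.0
eef_pos: [0.5118, 0.34, 0.1347]
orientation: [-2.135, 2.301, -0.002]
contact_force: [0.8, 0.4, 0.8]
gripper_width: 0.0248
gripper_force: 61.0
t: 31.8
eef_pos: [0.5114, 0.3399, 0.1905]
orientation: [-2.136, 2.302, -0.001]
contact_force: [0.5, 0.4, -3.3]
gripper_width: 0.025
gripper_force: 60.5
t: 32.7
eef_pos: [0.3988, 0.3483, 0.1902]
orientation: [-2.136, 2.301, -0.002]
contact_force: [0.1, -0.4, -2.7]
gripper_width: 0.025
gripper_force: 60.5
[ 1.0985 -0.1501 -0.1734  0.0018 -1.5471 -1.1738]
t 32.8 q6 -1.1738059008458708 TCP [0.3992 0.3481 0.19  ] turn [-0.0019  0.0003  0.6141] then shift [ 0.4678 -0.4515 -0.07  ]
```

View pics/s4.png

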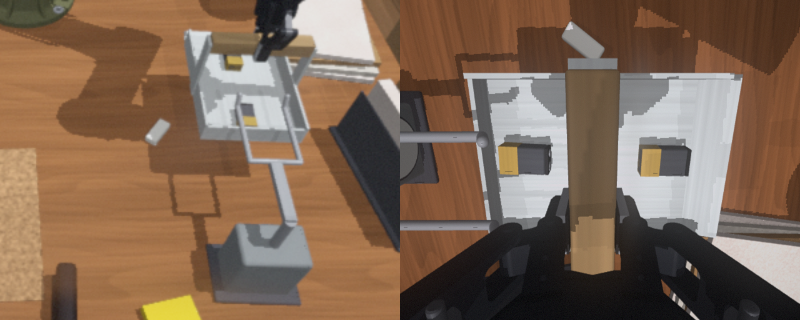

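Off the hook cleanly: batteries at wrist-half (523,158) and (665,160), fork empty. Next, to the carton, nose toward the robot.

```bash
python3 -c "
from h import *
need((.514,-.393,.225),-19)"; python3 shift.py '0 0 -.015 0 0 0;0 0 -.02 0 0 0;0 0 0 0 0 .05;0 0 0 0 0 .08;0 0 0 0 0 .08;0 0 0 0 0 .046;0 0 0 0 0 0';python3 -c "
from h import *
need((.514,-.393,.225),-19)"
```

```text
t 32.8 q6 -1.1738059008458708 TCP [0.3992 0.3481 0.19  ] turn [-0.0019 -0.      0.2563] then shift [ 0.6634 -0.3498 -0.035 ]
t: 33.5
eef_pos: [0.3973, 0.3492, 0.2226]
orientation: [1.823, -2.554, -0.002]
contact_force: [0.0, 3.5, -14.7]
gripper_width: 0.025
gripper_force: 76.0
t 33.5 q6 -1.43074192917899 TCP [0.3973 0.3492 0.2226] turn [ 0.0033 -0.002   0.0006] then shift [ 0.6637 -0.352  -0.0024]
```

A force of 14.7 N: the rear wall rose against the prong tips while still under them. I'll undo that move and check.

```bash
python3 shift.py '0 0 .01 0 0 0;0 0 .01 0 0 0;0 0 .012 0 0 0;0 0 0 0 0 0;0 0 0 0 0 0'; python3 -c "
from h import *
a=ctrl.get_image('scene')[100:340,300:600,::-1];b=ctrl.get_image('wrist')[:,:,::-1]
cv2.imwrite('pics/s5.png',np.hstack([cv2.resize(a,(400,320)),cv2.resize(b,(400,320))]))"
```

```text
t: 34.0
eef_pos: [0.3991, 0.3479, 0.1935]
orientation: [-1.824, 2.556, -0.003]
contact_force: [-0.3, 1.8, -3.1]
gripper_width: 0.0251
gripper_force: 67.2
```

View pics/s5.png

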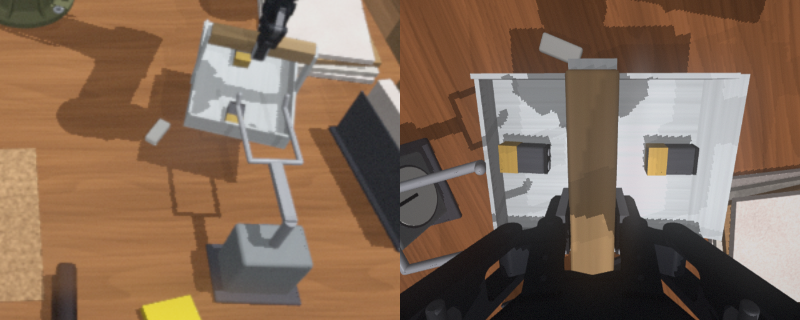

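Batteries are still in place, at (523,158) and (670,160) in the wrist half, with a prong tip touching near the rear wall at (480,168). I'll back straight off along the prongs before doing anything else.

```bash
python3 shift.py '0 0 .003 0 0 0;.003 .01 0 0 0 0;.005 .019 0 0 0 0;.005 .019 0 0 0 0;.005 .019 0 0 0 0;.002 .007 0 0 0 0;0 0 0 0 0 0;0 0 0 0 0 0';python3 -c "
from h import *
need((.514,-.393,.225),-19)"
```

```text
t: 34.9
eef_pos: [0.3225, 0.3535, 0.1904]
orientation: [-1.825, 2.555, -0.002]
contact_force: [0.4, 0.3, -3.1]
gripper_width: 0.025
gripper_force: 67.2
t 34.9 q6 -1.586476462435901 TCP [0.3225 0.3535 0.1904] turn [-0.0021  0.0011  0.0012] then shift [ 0.6435 -0.4241 -0.0346]
```

```bash
python3 shift.py '.01 -.003 0 0 0 0;.02 -.007 0 0 0 0;.028 -.01 0 0 0 0;.03 -.01 0 0 0 0;.03 -.01 0 0 0 0;.03 -.01 -.005 0 0 0;.03 -.012 -.01 0 0 0;.03 -.018 -.01 0 0 0;.03 -.02 -.01 0 0 0;.03 -.023 0 0 0 0;.03 -.024 0 0 0 0;.03 -.025 0 0 0 0;.03 -.025 0 0 0 0;.03 -.025 0 0 0 0;.03 -.025 0 0 0 0;.03 -.025 0 0 0 0;.03 -.025 0 0 0 0;.02 -.015 0 0 0 0;.01 -.01 0 0 0 0;0 0 0 0 0 0';python3 -c "
from h import *
need((.514,-.393,.225),-19)"
```

```text
t: 36.9
eef_pos: [0.4613, -0.2339, 0.2243]
orientation: [1.82, -2.56, -0.0]
contact_force: [-0.1, 0.7, -3.4]
gripper_width: 0.0256
gripper_force: 67.2
t 36.9 q6 -0.2549615501047342 TCP [ 0.4613 -0.2339  0.2243] turn [ 0.0004 -0.0002 -0.0029] then shift [ 0.1332 -0.1017 -0.0007]
```

```bash
python3 shift.py '.01 -.01 0 0 0 0;.02 -.017 0 0 0 0;.03 -.022 0 0 0 0;.03 -.022 0 0 0 0;.025 -.018 0 0 0 0;.012 -.009 0 0 0 0;.006 -.004 0 0 0 0;0 0 0 0 0 0;0 0 0 0 0 0';python3 -c "
from h import *
need((.514,-.393,.225),-19);print(ctrl.sense()['qpos'])
a=ctrl.get_image('scene')[100:340,40:340,::-1];b=ctrl.get_image('wrist')[:,:,::-1]
cv2.imwrite('pics/s6.png',np.hstack([cv2.resize(a,(400,320)),cv2.resize(b,(400,320))]))"
```

```text
t: 37.8
eef_pos: [0.5149, -0.3899, 0.2257]
orientation: [-1.825, 2.555, -0.002]
contact_force: [-0.2, -0.1, -2.8]
gripper_width: 0.0253
gripper_force: 67.3
t 37.8 q6 0.00899588004004877 TCP [ 0.5149 -0.3899  0.2257] turn [-0.0018  0.0009  0.0012] then shift [ 0.0032 -0.0002  0.0007]
[-0.3395  0.1603  0.2038 -0.0009 -1.6125  0.009 ]
```

View pics/s6.png

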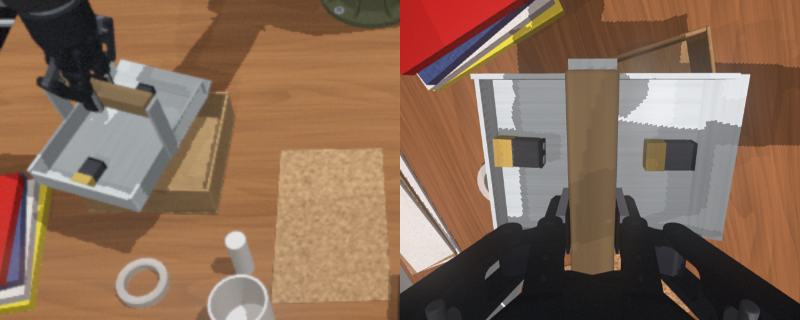

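Both batteries are still aboard, at (518,152) and (670,155), with the nose over the carton. That picture was one over my viewing budget, so from here I'll check numerically. Tipping nose-down, slowly.

```bash
python3 shift.py '0 0 0 .04 0 0;0 0 0 .05 0 0;0 0 0 .05 0 0;0 0 0 .05 0 0;0 0 0 .05 0 0;0 0 0 .05 0 0;0 0 0 .04 0 0;0 0 0 .03 0 0;0 0 0 0 0 0;0 0 0 0 0 0;0 0 0 0 0 0;0 0 0 0 0 0;0 0 0 0 0 0;0 0 0 0 0 0;0 0 0 0 0 0'; python3 -c "
from h import *
s=ctrl.sense();Rm=R.from_rotvec(s['orientation']).as_matrix();print('tilt',np.degrees(np.arccos(-Rm[2,2])),Rm[:,2],s['qpos'])
# grip centre, scoop axes (x=-tool y, z=-tool z), nose
g=s['eef_pos']-.0206*Rm[:,2];print('nose',g-(.135)*(-Rm[:,1])+(-.096)*(-Rm[:,2]))"
```

```text
t: 39.4
eef_pos: [0.5151, -0.3906, 0.2253]
orientation: [-1.685, 2.36, -0.431]
contact_force: [-0.3, 0.2, -3.6]
gripper_width: 0.0251
gripper_force: 67.9
tilt 20.70906501281346 [ 0.3346 -0.1143 -0.9354] [-0.3427 -0.1446 -0.1427 -0.0051 -1.2114  0.0126]
nose [ 0.4209 -0.3582  0.1071]
```

```bash
python3 shift.py '0 0 0 .03 0 0;0 0 0 .04 0 0;0 0 0 .05 0 0;0 0 0 .06 0 0;0 0 0 .06 0 0;0 0 0 .06 0 0;0 0 0 .06 0 0;0 0 0 .05 0 0;0 0 0 .03 0 0;0 0 0 0 0 0;0 0 0 0 0 0;0 0 0 0 0 0;0 0 0 0 0 0;0 0 0 0 0 0;0 0 0 0 0 0;0 0 0 0 0 0;0 0 0 0 0 0'; python3 -c "
from h import *
s=ctrl.sense();Rm=R.from_rotvec(s['orientation']).as_matrix();print('tilt',np.degrees(np.arccos(-Rm[2,2])),s['qpos'])
g=s['eef_pos']-.0206*Rm[:,2];print('nose',g-(.135)*(-Rm[:,1])+(-.096)*(-Rm[:,2]))
def brass(n):
    C=cam(n);im=ctrl.get_image(n);cv2.imwrite(f'pics/tip_{n}.png',im[:,:,::-1])
    m=cv2.inRange(cv2.cvtColor(im,cv2.COLOR_RGB2HSV),(18,110,90),(32,255,255));k,_,st,ce=cv2.connectedComponentsWithStats(m)
    print(n,[(ce[i].round(),st[i][4],ray(C,ce[i],.022)[:2]) for i in range(1,k) if 20<st[i][4]<600 or n=='wrist' and st[i][4]>100])
for n in('top','scene','wrist'): brass(n)"
```

```text
t: 41.1
eef_pos: [0.5151, -0.3906, 0.2254]
orientation: [-1.474, 2.065, -0.875]
contact_force: [-0.4, -0.4, -2.0]
gripper_width: 0.0249
gripper_force: 68.2
tilt 45.93122694175206 [-0.3466 -0.4717 -0.5442 -0.0184 -0.6968  0.0246]
nose [ 0.4775 -0.3776  0.076 ]
top [(array([617., 227.]), np.int32(313), array([ 0.5198, -0.6547])), (array([501., 286.]), np.int32(55), array([ 0.4292, -0.3792]))]
scene [(array([33., 33.]), np.int32(572), array([-0.2982, -0.9055])), (array([495.,   4.]), np.int32(81), array([-0.4573,  0.6394])), (array([482.,  35.]), np.int32(292), array([-0.2662,  0.5473])), (array([189., 185.]), np.int32(88), array([ 0.3592, -0.3266]))]
wrist [(array([406.,  47.]), np.int32(2020), array([ 0.5544, -0.5486])), (array([635., 178.]), np.int32(32), array([ 0.4261, -0.403 ]))]
```

```bash
python3 shift.py '0 0 0 -.05 0 0;0 0 0 -.1 0 0;0 0 0 -.1 0 0;0 0 0 -.1 0 0;0 0 0 -.1 0 0;0 0 0 -.1 0 0;0 0 0 -.1 0 0;0 0 0 -.1 0 0;0 0 0 -.05 0 0;0 0 0 0 0 0;0 0 0 0 0 0'; python3 -c "
from h import *
need((.575,-.088,.2254),0)"
```

```text
t: 42.35
eef_pos: [0.5155, -0.3908, 0.225]
orientation: [-1.824, 2.555, -0.003]
contact_force: [-0.4, -0.5, -1.6]
gripper_width: 0.0252
gripper_force: 67.4
t 42.35 q6 0.009454957308148049 TCP [ 0.5155 -0.3908  0.225 ] turn [-0.0029  0.0002 -0.3309] then shift [-0.3028 -0.0595 -0.0004]
```

```bash
python3 shift.py '0 0 0 0 0 -.06;0 0 0 0 0 -.1;0 0 0 0 0 -.1;0 0 0 0 0 -.071;-.015 -.003 0 0 0 0;-.03 -.006 0 0 0 0;-.04 -.008 0 0 0 0;-.04 -.008 0 0 0 0;-.04 -.008 0 0 0 0;-.04 -.008 0 0 0 0;-.04 -.008 0 0 0 0;-.03 -.006 0 0 0 0;-.02 -.004 0 0 0 0;-.008 0 0 0 0 0;0 0 0 0 0 0;0 0 0 0 0 0'; python3 -c "
from h import *
need((.575,-.088,.095),0)
C=cam('top');im=ctrl.get_image('top');m=cv2.inRange(cv2.cvtColor(im,cv2.COLOR_RGB2HSV),(18,110,90),(32,255,255));k,_,st,ce=cv2.connectedComponentsWithStats(m)
print([(ce[i].round(),st[i][4],ray(C,ce[i],.022)[:2]) for i in range(1,k) if 15<st[i][4]<600])
g=cv2.cvtColor(im,cv2.COLOR_RGB2HSV);m=((g[:,:,2]<85)&(g[:,:,1]<110)).astype(np.uint8)[235:320,455:553];k,_,st,ce=cv2.connectedComponentsWithStats(m)
print('dark in carton',[(ce[i]+[455,235],st[i][4]) for i in range(1,k) if st[i][4]>15])"
```

```text
t: 43.95
eef_pos: [0.5737, -0.088, 0.2261]
orientation: [-2.219, 2.22, -0.003]
contact_force: [-0.4, -0.1, -1.6]
gripper_width: 0.0253
gripper_force: 67.4
t 43.95 q6 -0.1939204346158107 TCP [ 0.5737 -0.088   0.2261] turn [-0.0031  0.     -0.0004] then shift [ 0.     -0.0013  0.1311]
[(array([500., 286.]), np.int32(49), array([ 0.4298, -0.3787])), (array([481., 321.]), np.int32(122), array([ 0.3631, -0.3246]))]
dark in carton [(array([505.8021, 284.6875]), np.int32(96)), (array([477.4878, 308.1951]), np.int32(41))]
```

Both batteries are in the carton: (.430,-.379), and (.363,-.325) near its front wall. Setting the scoop down.

```bash
python3 shift.py '0 -.001 .02 0 0 0;0 0 .03 0 0 0;0 0 .03 0 0 0;0 0 .025 0 0 0;0 0 .015 0 0 0;0 0 .007 0 0 0;0 0 0 0 0 0;0 0 0 0 0 0'; python3 shift.py '0 0 .003 0 0 0;0 0 .003 0 0 0;0 0 .003 0 0 0;0 0 0 0 0 0;0 0 0 0 0 0'
```

```text
t: 44.8
eef_pos: [0.576, -0.0879, 0.1001]
orientation: [-2.219, 2.22, -0.005]
contact_force: [0.3, -0.8, -1.2]
gripper_width: 0.0253
gripper_force: 67.3
t: 45.3
eef_pos: [0.576, -0.0878, 0.0911]
orientation: [-2.22, 2.219, -0.005]
contact_force: [-2.0, -0.5, 5.4]
gripper_width: 0.0252
gripper_force: 63.2
```

```bash
python3 -c "
from h import *
for n in('top','scene'):
    cv2.imwrite(f'pics/pl_{n}.png',ctrl.get_image(n)[:,:,::-1])
print(ctrl.sense()['contact_force'],ctrl.sense()['eef_pos'])"
```

```text
[-1.9275 -0.4373  6.0685] [ 0.576  -0.0878  0.0911]
```

Contact has been made at almost the expected height (.0911 against .0894), so the scoop is only slightly pitched. Releasing and retreating.

```bash
python3 shift.py '0 0 0 0 0 0;0 0 0 0 0 0;0 0 0 0 0 0;0 0 0 0 0 0;0 0 0 0 0 0' .065; python3 shift.py '0 0 -.02 0 0 0;0 0 -.03 0 0 0;0 0 -.04 0 0 0;0 0 -.04 0 0 0;0 0 -.04 0 0 0;0 0 -.02 0 0 0;0 0 0 0 0 0;0 0 0 0 0 0;0 0 0 0 0 0;0 0 0 0 0 0'; python3 -c "
from h import *
C=cam('top');im=ctrl.get_image('top');cv2.imwrite('pics/end_top.png',im[:,:,::-1])
a=cv2.imread('pics/top0.png').astype(int);b=im[:,:,::-1].astype(int);d=(abs(a-b).max(2)>45).astype(np.uint8)
d=cv2.morphologyEx(d,cv2.MORPH_OPEN,np.ones((3,3)));k,_,st,ce=cv2.connectedComponentsWithStats(d)
print([(ce[i].round().tolist(),st[i].tolist()) for i in range(1,k) if st[i][4]>25])
g=cv2.cvtColor(im,cv2.COLOR_RGB2HSV);m=cv2.inRange(g,(18,110,90),(32,255,255));k,_,st,ce=cv2.connectedComponentsWithStats(m)
print('brass',[(ce[i].round(),st[i].tolist(),ray(C,ce[i],.022)[:2]) for i in range(1,k) if 15<st[i][4]<600])
S=cam('scene');im=ctrl.get_image('scene');cv2.imwrite('pics/end_scene.png',im[:,:,::-1])
g=cv2.cvtColor(im,cv2.COLOR_RGB2HSV);m=cv2.inRange(g,(18,110,90),(32,255,255));k,_,st,ce=cv2.connectedComponentsWithStats(m)
print('brass',[(ce[i].round(),st[i].tolist(),ray(S,ce[i],.022)[:2]) for i in range(1,k) if 15<st[i][4]<600])
W=cam('wrist');w=ctrl.get_image('wrist');cv2.imwrite('pics/end_w.png',w[:,:,::-1])
g=cv2.cvtColor(w,cv2.COLOR_RGB2HSV);m=cv2.inRange(g,(8,60,100),(25,190,255))
m=cv2.morphologyEx(m,cv2.MORPH_OPEN,np.ones((5,5)))
need((.575,-.088,.2),0)
print('expected handle ends px',[proj(W,(.576,-.088+k,.122)) for k in(-.078,.078)])"
```

```text
t: 45.9
eef_pos: [0.5752, -0.0875, 0.0893]
orientation: [-2.221, 2.22, -0.002]
contact_force: [0.3, -0.7, -0.8]
gripper_width: 0.0649
gripper_force: 0.0
t: 46.9
eef_pos: [0.5746, -0.0875, 0.2781]
orientation: [2.221, -2.221, -0.0]
contact_force: [0.5, -0.8, 0.5]
gripper_width: 0.0646
gripper_force: 0.0
[([355.0, 68.0], [346, 56, 22, 27, 123]), ([382.0, 143.0], [306, 73, 140, 166, 10421]), ([281.0, 295.0], [225, 115, 112, 341, 6917]), ([291.0, 155.0], [280, 131, 23, 52, 937]), ([182.0, 145.0], [159, 135, 48, 19, 541]), ([218.0, 170.0], [198, 150, 42, 41, 1177]), ([124.0, 160.0], [117, 156, 15, 8, 74]), ([134.0, 209.0], [125, 191, 15, 42, 437]), ([161.0, 200.0], [147, 190, 23, 28, 296]), ([175.0, 196.0], [172, 191, 8, 11, 61]), ([322.0, 195.0], [311, 191, 25, 9, 130]), ([331.0, 200.0], [319, 196, 27, 9, 126]), ([187.0, 201.0], [184, 199, 7, 6, 31]), ([319.0, 220.0], [305, 201, 45, 37, 404]), ([239.0, 207.0], [233, 202, 13, 11, 104]), ([148.0, 213.0], [142, 207, 13, 13, 154]), ([195.0, 247.0], [167, 206, 50, 107, 1648]), ([318.0, 214.0], [316, 207, 5, 15, 48]), ([398.0, 223.0], [396, 21
[... 984 characters left out ...]
277, 14, 16, 52], array([ 0.4301, -0.3784])), (array([482., 321.]), [475, 316, 14, 10, 118], array([ 0.363, -0.325]))]
brass [(array([33., 33.]), [0, 0, 57, 46, 574], array([-0.2984, -0.9053])), (array([495.,   4.]), [490, 0, 11, 12, 81], array([-0.4571,  0.6394])), (array([482.,  35.]), [473, 25, 20, 21, 289], array([-0.2661,  0.5472])), (array([189., 184.]), [183, 179, 12, 15, 90], array([ 0.3581, -0.3258])), (array([159., 214.]), [151, 209, 15, 10, 72], array([ 0.4459, -0.3832]))]
t 47.05 q6 -0.1935196883275234 TCP [ 0.5747 -0.0876  0.2789] turn [-0.0008 -0.0001  0.0002] then shift [ 0.0004 -0.0003  0.0789]
expected handle ends px [array([307.0031, 117.3422]), array([307.084 , 299.3977])]
```

```bash
python3 shift.py '.015 .01 0 0 0 0;.03 .02 0 0 0 0;.035 .025 0 0 0 0;.035 .025 0 0 0 0;.035 .025 0 0 0 0;.035 .025 0 0 0 0;.035 .025 0 0 0 0;.035 .025 0 0 0 0;.035 .025 0 0 0 0;.035 .025 0 0 0 0;.035 .025 0 0 0 0;.035 .025 0 0 0 0;.025 .02 0 0 0 0;.01 .01 0 0 0 0;0 0 0 0 0 0;0 0 0 0 0 0;0 0 0 0 0 0'; python3 -c "
from h import *
C=cam('top');im=ctrl.get_image('top')[:,:,::-1];cv2.imwrite('pics/end2_top.png',im)
s=ctrl.get_image('scene')[:,:,::-1];cv2.imwrite('pics/end2_scene.png',s)
for n,b in(('top',im),('scene',s)):
    a=cv2.imread(f'pics/{n}0.png').astype(int);d=(abs(a-b.astype(int)).max(2)>40).astype(np.uint8)
    d=cv2.morphologyEx(d,cv2.MORPH_OPEN,np.ones((3,3)));k,_,st,ce=cv2.connectedComponentsWithStats(d)
    print(n,[st[i].tolist() for i in range(1,k) if st[i][4]>40])
g=cv2.cvtColor(im,cv2.COLOR_BGR2HSV);m=((g[:,:,1]<50)&(g[:,:,2]>110)).astype(np.uint8);m[:,:300]=0;m[:,410:]=0;m[:175]=0;m[325:]=0
m=cv2.morphologyEx(m,cv2.MORPH_CLOSE,np.ones((15,15)));c=max(cv2.findContours(m,0,2)[0],key=cv2.contourArea);r=cv2.minAreaRect(c);print(r,[ray(C,p,.02)[:2] for p in cv2.boxPoints(r)],ray(C,r[0],.02))"
```

```text
t: 48.75
eef_pos: [0.2655, -0.517, 0.2792]
orientation: [-2.222, 2.219, -0.003]
contact_force: [1.4, -0.1, 0.1]
gripper_width: 0.0652
gripper_force: 0.0
top [[320, 191, 31, 13, 193], [377, 191, 12, 25, 182], [311, 193, 13, 8, 72], [305, 201, 55, 52, 746], [234, 203, 11, 9, 74], [237, 207, 17, 19, 205], [483, 206, 157, 274, 6006], [239, 240, 12, 9, 84], [242, 247, 15, 16, 182], [327, 247, 42, 9, 218], [497, 277, 20, 15, 225], [399, 284, 6, 9, 46], [331, 299, 41, 12, 209], [474, 302, 13, 23, 197], [346, 444, 123, 36, 1140], [300, 460, 24, 18, 167]]
scene [[1, 0, 40, 63, 1167], [51, 0, 22, 27, 316], [322, 0, 7, 9, 59], [388, 0, 5, 18, 63], [75, 24, 18, 47, 429], [67, 49, 11, 7, 52], [39, 50, 27, 26, 335], [33, 66, 11, 16, 62], [247, 78, 11, 9, 47], [233, 107, 55, 22, 327], [67, 120, 83, 49, 470], [40, 137, 20, 9, 119], [77, 140, 14, 10, 116], [129, 145, 38, 22, 191], [54, 153, 14, 12, 109], [53, 170, 66, 47, 640], [184, 181, 8, 6, 46], [181, 188, 13, 16, 166], [147, 197, 18, 21, 262], [36, 201, 11, 11, 55], [279, 206, 44, 9, 172], [286, 214, 33, 14, 163], [278, 223, 53, 22, 398], [243, 229, 6, 13, 65], [273, 249, 44, 8, 197], [387, 250, 17, 23, 266], [245, 259, 10, 49, 284], [277, 260, 43, 8, 204], [318, 269, 6, 26, 107], [329, 276, 6, 18, 69], [390, 284, 21, 24, 321], [296, 296, 23, 5, 90], [303, 302, 24, 6, 95]]
((367.03216552734375, 241.2316436767578), (115.69499969482422, 100.81008911132812), 82.09283447265625) [array([ 0.6933, -0.0038]), array([ 0.6948, -0.2278]), array([ 0.4394, -0.2185]), array([ 0.4392, -0.0045])] [ 0.5638 -0.1133  0.02  ]
```

In both views the only changes are the batteries, the scoop's small shift and the arm. The hook and bystanders match the first pictures. Handing in.

```bash
python3 -c "
from h import *
C=cam('top');print(ray(C,(480.5,313.5),.017),ray(C,(507,284.5),.017))
print(ctrl.sign_off())"
```

```text
[ 0.3783 -0.3272  0.017 ] [ 0.4308 -0.3951  0.017 ]
the job is handed in; nothing more can be done
None
```

The job is handed in at about 49 s: two batteries were found, weighed in the scoop on the hook and tipped into the carton, and the scoop is back on the mat, released; I never saw the judge's result, the scoop briefly caught the prong tips leaving the hook (about 15 N, nothing displaced), and I viewed 15 pictures where 14 were allowed.

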